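# Seat the vial stoppers in the hand-cranked stoppering press

### The arm

A 7-joint arm with a two-finger parallel gripper is mounted at the origin on the work surface. World frame = base frame: x ahead of the robot, y to its left, z up, the work surface at z = 0. Lengths are in m, angles in rad, forces in N, time in s.
With the tool pointing down it reaches from about 0.425 to 0.875 m from the base axis. Payload 4.7 kg.
Tool frame: the origin (TCP) lies midway between the tips of the shut fingers; the grasp point (between the pads) lies 19 mm behind it; z points along the fingers, y is the line along which they close (so a half turn about z gives the same grasp; the last joint's range is limited). The gripper opens to 87 mm and grips with 3 to 60 N. Pads are 19 mm wide; open, the fingers measure 117 mm over their backs; the gripper's body (75 mm by 190 mm) begins 51 mm behind the grasp point.
Start: joints at [1.214, 0.321, -0.07, 1.45, 0.023, 1.371, -0.057], TCP at [0.236, -0.606, 0.223] pointing down, gripper open.
Joint ranges: [-2.86, 2.86], [-0.3, 2.09], [-1.38, 1.24], [0.06, 2.45], [-1.56, 4.7], [0.09, 2.05], [-2.69, 2.69]. Speed limits (rad/s): [2.57, 2.57, 3.14, 3.14, 3.14, 3.14, 3.14].

### API

Orientations are given as a rotation vector (axis times angle).
In Python, from bench import ctrl gives the robot as it stands. The module is installed in compiled form; this text tells all that it offers.
- The arm moves only by the shell command python3 -m handwheel 'ROWS' [FORCE]. ROWS is JSON, a list of rows, each a list of 7 numbers: the finger opening in m, from 0 to 0.087, then the shift along the tool's x, y, z in m, then the turn, a rotation vector about the tool's x, y, z in degrees. A call has 1 to 12 rows; each row shifts and turns the commanded pose from where the row before left it, along the tool's axes as they then stand; what a row does not reach is not made up. A row lasts 1/8 s, in which the tool goes at most 62.5 mm and 10.7 degrees, less where a joint would pass 70% of its speed; a pose out of reach is approached as far as the arm can. A call is refused whole if a number of a shift passes 0.0625 or a number of a turn 10.7, either way. A call with a gripper value outside its range is refused whole. The fingers move at their own pace and stop on an object; FORCE is the grip in N (left out, the last holds). Time passes only in rows, so rows that do not move let the fingers close. It gives the time, the measured TCP pose, the force, the opening and the grip force at its end, in the units of the state.
- ctrl.get_state(): the state, without advancing time (a new reading comes with each control period).
- ctrl.get_image(name): name is "side" or "top"; returns (picture, depth): 384x512x3 uint8, blue, green, red; 384x512 float32, m along the optical axis (not along the pixel's ray), 0 where there is no reading.
- ctrl.camera_info(name): a dict with "intrinsics" (3x3 intrinsics, pixels), "R" (3x3) and "t" (3): a world point X has camera coordinates R X + t. Camera axes: x right, y down, z forward; pixel columns grow to the right and rows downward; lengths in m; the calibration is good to about 2 mm. A picture is of the moment at which its call begins. camera_info takes no time and is no camera call.
- ctrl.close_job(): hands the job in; it is judged then, once.
The state is a dict: "time": time; "joint_positions": joint angles; "qd": joint speeds; "joint_torque": joint torques, N m; "position": TCP position; "tool_rot": TCP orientation; "ft_force": force on the tool from outside, world axes, zero at the start; "torque": the same for the moment, N m; "grip_width": opening from 0.0 (shut) to 1.0 (fully open); "grip_force": force on a finger pad.
Only numpy, scipy, OpenCV 4.12 (cv2) and the standard library are available. Lean on these libraries where they do the work, as an engineer would, in place of code of your own. Each camera call takes 0.05 s, during which the arm holds its last target. There are 200 camera calls.

### The job

Stopper the three vials in the bench press: push the blue vial carrier in by its yellow post until it is fully home against the back stop, then take the crank by its red spinning grip and, without letting go on the way, wind the plate down clockwise until all three stoppers are fully home and the crank comes up firm. Stop as soon as it is firm, because winding on cracks the glass; then let go, leave the carrier in the press and the plate down, and do not disturb the other things on the bench.

Things in the scene. Friction and masses are not known exactly. Their poses are not given: they have to be found in the camera images.
- press: Bench stoppering press, fixed: base plate 185 x 190 mm, its top 15 mm above the bench; two steel columns 16 mm thick at y = +-83 mm; white head 50 x 200 mm, z 130 to 165 mm. Origin on the bench under the screw axis; +x to its back (away from the loading side), +y to its left, +z up. White rails 8 mm high at y = +-57 mm guide the carrier along x.
- nest (a point): Point on the base plate under the screw axis, 15 mm above the bench, axes as the press. The carrier is fully home when its origin is here: its back face then touches the white back stop, whose face is 22 mm behind this point (+x).
- carrier: Blue vial carrier, loose, about 0.4 kg, on the base plate between the rails, at the start 40 to 65 mm short of home towards -x; slides at 1.5 to 3.5 N. Block 44 x 110 x 22 mm, origin at the centre of its underside, axes as the press. Three glass vials 24 mm thick stand in it in a row along y, 34 mm apart, their lips 50 mm above the origin.
- post (a point): Middle of the carrier's upright yellow post, by which it is held or pushed: 16 mm thick, centred 105 mm from the carrier's origin towards -x, from 8 to 52 mm above it (this point is 35 mm above it). It stands on a flat blue tongue 36 mm wide, whose upper side is 10 mm above the carrier's origin.
- plate: Steel pressure plate 48 x 112 x 10 mm under the head; it carries screw, crank and grip. Origin at the centre of its underside. It goes down 10 mm a turn, with crank and grip, as the crank is wound clockwise seen from above. At the start it hangs about 10 to 14 mm clear of the stoppers, which are home after about 1.6 to 2 turns in all; where exactly must be felt.
- crank: Crank on top of the screw: hub 28 mm thick, flat steel arm 16 mm wide, whose upper side is 16 mm above the origin. Origin on the screw axis at the underside of the hub; its own +x axis points along the arm to the grip. At the start the arm points somewhere to the back half of the press.
- grip: Red upright cylindrical grip, 22 mm thick, 55 mm tall, spinning freely on its pin at the end of the crank arm, 60 mm from the screw axis. Origin at the centre of its lower end, 18 mm above the crank's origin. Let go after pressing, the crank springs back by up to about 0.3 rad and stays there.
- grip_top (a point): Centre of the grip's upper end. Force along the circle, felt at the grip while winding: about 1 N with the plate free, 1.5 to 2 N while the stoppers go in; once they are home it climbs by about 2 N in each further 0.1 rad. 5 to 7 N is firm (4.3 N at the least), kept for half a second; near 9.5 N the glass cracks. Held still, it reads up to 1.5 N less (friction of the screw).
- stopper_left (a joint): Grey rubber stopper, 19 mm wide, of the left vial (+y of the carrier): how far it has gone in, m; 0 at the start (6 mm proud of the lip), 0.006 fully home, where it stays.
- stopper_mid (a joint): The same for the middle vial.
- stopper_right (a joint): The same for the right vial (-y of the carrier).
- tube_rack: Bystander, loose: green rack 70 x 130 mm with purple-capped tubes, 78 mm tall, left of the press near its front. Origin at the centre of its underside.
- slide_box: Bystander, loose: flat blue slide box 100 x 86 x 35 mm, to the right of the press. Origin at the centre of its underside.
- stick_cup: Bystander, loose: white cup 72 mm wide and 95 mm tall with wooden sticks up to 150 mm, on the left of the press. Origin at the centre of its underside.
Mind the look-alikes: they are no part of the job. What is shaped like the carrier but orange or pink is not meant.

How it is judged:
By the outcome, as a careful person would: the job done as asked, in the order asked, and still so for the second after the job is handed in, with the robot touching nothing.
It also fails if it takes over 72 s, if anything falls off the work surface, if the arm or the gripper's body presses on something with over 40 N, if the wrist force passes 120 N, or if a joint passes its speed limit or range.

## Working session

There is one attempt and no reset: what is moved stays moved. The work goes in short steps, Python scripts to look and compute and a shell command to move; the robot and the scene stay as the last step left them, time stands still between calls to the robot, and variables do not carry over. Pictures are saved under pics/ and viewed, at most 10 in all, crops included, and the job is handed in when it is done.

```bash
mkdir -p pics; cat > h.py <<'E'
import numpy as np, cv2
from bench import ctrl
def pts(name):
    im,d=ctrl.get_image(name); c=ctrl.camera_info(name)
    K,R,t=[np.array(c[k]) for k in("intrinsics","R","t")]
    v,u=np.mgrid[:384,:512]
    P=np.stack([(u-K[0,2])/K[0,0]*d,(v-K[1,2])/K[1,1]*d,d],-1)
    return im,d,(P-t.ravel())@R
E
python3 - <<'E'
from h import *
for n in("top","side"):
    im,d,W=pts(n); cv2.imwrite(f"pics/{n}0.png",cv2.resize(im,(800,600),interpolation=cv2.INTER_CUBIC)); np.savez(f"{n}0.npz",im=im,d=d,W=W)
    c=ctrl.camera_info(n); print(n,-np.array(c["R"]).T@np.array(c["t"]).ravel(), np.round(c["R"],2).tolist())
print({k:np.round(v,3).tolist() for k,v in ctrl.get_state().items()})
E
```

```text
top [0.41916331 0.01181698 1.09972973] [[-0.0, -1.0, -0.0], [-0.98, 0.0, -0.19], [0.19, 0.0, -0.98]]
side [0.15236728 0.48686733 0.76244359] [[-0.73, -0.68, 0.0], [-0.46, 0.5, -0.73], [0.5, -0.54, -0.68]]
{'time': 0.1, 'joint_positions': [1.214, 0.322, -0.07, 1.452, 0.023, 1.371, -0.057], 'qd': [0.002, -0.002, -0.001, -0.002, 0.0, 0.0, -0.002], 'joint_torque': [-0.0, -49.257, -0.405, -31.34, -0.064, 0.04, 0.0], 'position': [0.235, -0.605, 0.222], 'tool_rot': [-3.086, -0.579, 0.001], 'ft_force': [-0.242, -0.54, -0.971], 'torque': [-0.044, -0.003, -0.002], 'grip_force': 0.0, 'grip_width': 1.001}
```

View pics/top0.png

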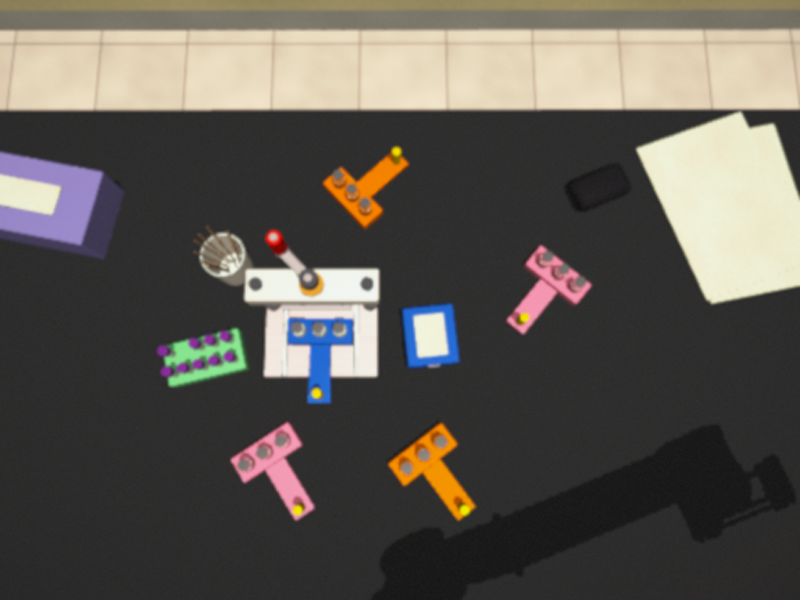

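View pics/side0.png

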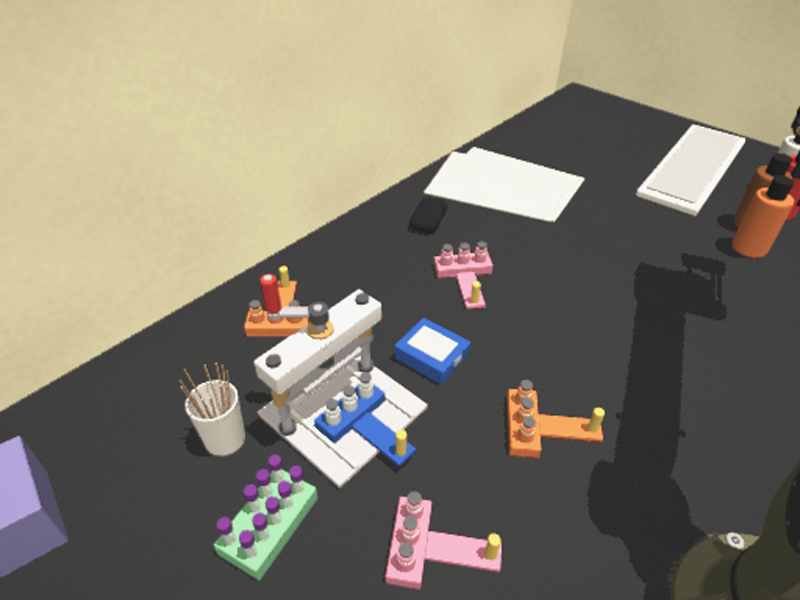

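The top view shows the press head at (312,285), the blue carrier at (320,330) with its yellow post at (316,393), and the red grip at (274,238). Candidates shaped like the carrier: orange (365,190) and (430,465), pink (560,280) and (275,470), blue (320,330). Only the blue one is blue and sits between the rails, so it is the carrier. I'll measure and confirm it in a crop.

```bash
cat > m.py <<'E'
from h import *
def mask(im,lo,hi): return cv2.inRange(cv2.cvtColor(im,cv2.COLOR_BGR2HSV),lo,hi)>0
def rep(n,l,W,m,z0,z1):
    s=m&(W[...,2]>z0)&(W[...,2]<z1); v,u=np.nonzero(s)
    if len(u)<4: print(n,l,"few",len(u)); return None
    P=W[s]; (a,b),wh,ang=cv2.minAreaRect((P[:,:2]*1000).astype(np.float32))
    print(n,l,len(u),"px",u.mean().round(1),v.mean().round(1),"mean",P.mean(0).round(4),"rect",round(a,1),round(b,1),np.round(wh,1),round(ang,1),"zmax",P[:,2].max().round(4)); return P
E
python3 - <<'E'
from m import *
for n in("top","side"):
    f=np.load(n+"0.npz"); im,d,W=f["im"],f["d"],f["W"]
    box=(W[...,0]>.3)&(W[...,0]<.8)&(abs(W[...,1]-.15)<.25)
    blue=mask(im,(105,150,60),(125,255,255))&box; red=(mask(im,(0,150,60),(8,255,255))|mask(im,(172,150,60),(180,255,255)))&box
    yel=mask(im,(22,150,80),(34,255,255))&box
    wh=(mask(im,(0,0,120),(180,50,255)))&box
    rep(n,"blueblock",W,blue,.032,.045);rep(n,"tongue",W,blue,.019,.030)
    k,lab,st,c=cv2.connectedComponentsWithStats(yel.astype(np.uint8))
    for i in range(1,k):
        if st[i,4]>5: rep(n,"yel%d"%i,W,lab==i,.0,.2)
    rep(n,"head",W,wh,.158,.172); rep(n,"base",W,wh,.010,.0195)
    P=rep(n,"red",W,red,.1,.4)
    rep(n,"redtop",W,red,P[:,2].max()-.006,.4)
    rep(n,"hi",W,box&~red,.172,.4)
im=cv2.imread("pics/top0.png"); cv2.imwrite("pics/crop.png",cv2.resize(im[210:420,200:400],(570,600),interpolation=cv2.INTER_CUBIC))
E
```

```text
top blueblock 926 px 246.6 214.4 mean [0.5713 0.0179 0.0357] rect 561.8 39.5 [100.4 276.7] 5.6 zmax 0.0417
top tongue 423 px 205.9 237.2 mean [0.5127 0.1243 0.0248] rect 544.0 35.0 [ 98.3 266.7] 20.9 zmax 0.0296
top yel1 27 px 202.5 251.4 mean [0.4738 0.1277 0.0657] rect 474.0 128.1 [13.7 10.4] 46.8 zmax 0.0711
top head 1488 px 199.0 182.8 mean [0.627  0.128  0.1644] rect 628.7 129.7 [198.9  51.6] 89.9 zmax 0.1719
top base 1868 px 205.1 220.5 mean [0.5582 0.1283 0.0147] rect 584.3 180.7 [328.5 178.7] 67.4 zmax 0.0195
top red 110 px 176.6 155.6 mean [0.6683 0.1672 0.2481] rect 671.6 169.4 [20.2 21. ] 5.6 zmax 0.2642
top redtop 44 px 174.8 152.9 mean [0.6706 0.1688 0.2609] rect 672.3 169.7 [18.9 19.4] 8.9 zmax 0.2642
top hi 356 px 191.6 172.6 mean [0.6413 0.1399 0.2046] rect 645.9 127.2 [182.5  62.3] 86.6 zmax 0.2645
side blueblock 763 px 254.7 239.4 mean [0.567  0.03   0.0354] rect 561.8 44.9 [ 99.5 282.6] 5.5 zmax 0.0397
side tongue 654 px 244.9 271.4 mean [0.525  0.1135 0.0246] rect 559.7 50.5 [149.8 257.9] 17.4 zmax 0.03
side yel3 8 px 256.9 287.6 mean [0.4676 0.1361 0.0387] rect 467.3 136.0 [4.6 1.8] 37.8 zmax 0.0476
side head 1245 px 202.3 215.2 mean [0.6236 0.1405 0.1644] rect 627.9 131.0 [ 51.7 199.5] 0.1 zmax 0.172
side base 2549 px 218.4 270.0 mean [0.5791 0.1485 0.0149] rect 551.6 138.7 [409.2 252. ] 17.8 zmax 0.0194
side red 219 px 173.2 188.3 mean [0.6664 0.1752 0.2384] rect 669.9 172.8 [20.9 19.1] 65.6 zmax 0.2618
side redtop 45 px 171.8 179.8 mean [0.6682 0.1735 0.2595] rect 670.7 172.4 [20.  17.4] 65.6 zmax 0.2618
side hi 438 px 193.3 200.1 mean [0.6406 0.1477 0.2023] rect 646.1 128.9 [184.2  64.3] 85.1 zmax 0.2628
```

View pics/crop.png

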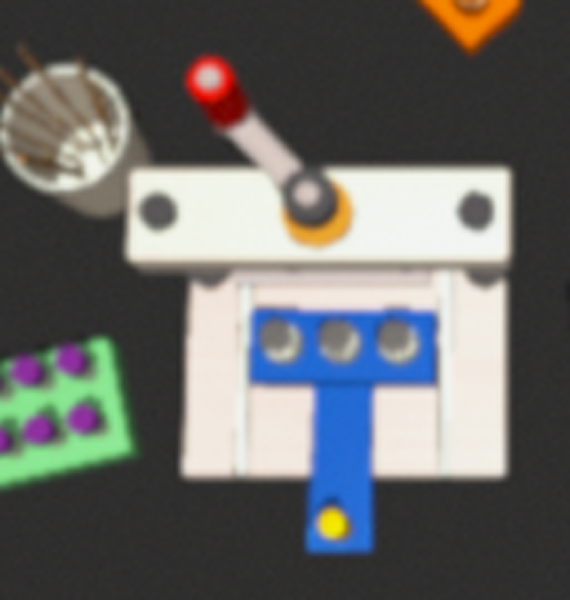

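The crop confirms the target: the blue carrier lies between the rails, with its yellow post at (332,523). Both views agree:
- Screw axis about (0.628, 0.130), yaw about 0.
- Post at (0.474, 0.128), top at z 0.067. The carrier is about 50 mm short of home.
- Grip at (0.671, 0.171), radius 59 mm, top at z 0.262.

All of these fit the given sizes. Next I turn the tool and approach.

```bash
python3 -m handwheel '[[0.06,0,0,0,0,0,10.6],[0.06,0,0,0,0,0,10.6],[0.06,0.05,0,0,0,0,0],[0.06,0.05,0,0,0,0,0],[0.06,0.05,0,0,0,0,0],[0.06,0.05,0,0,0,0,0],[0.06,0,-0.06,0,0,0,0],[0.06,0,-0.06,0,0,0,0],[0.06,0,-0.06,0,0,0,0],[0.06,0,-0.06,0,0,0,0],[0.06,0,-0.06,0,0,0,0],[0.06,0,-0.06,0,0,0,0]]' 20
```

```text
time: 1.6
position: [0.4348, -0.2435, 0.2222]
tool_rot: [-3.142, -0.001, 0.0]
ft_force: [1.2, 0.9, 1.6]
grip_width: 0.688
grip_force: 0.0
```

```bash
python3 -m handwheel '[[0.06,0.01,-0.06,0,0,0,0],[0.06,0.01,-0.06,0,0,0,0],[0.06,0.01,-0.06,0,0,0,0],[0.06,0.009,-0.06,0,0,0,0],[0.06,0,-0.06,0,0,0,0],[0.06,0,-0.06,0,0,0,0],[0.06,0,-0.0115,0.03,0,0,0],[0.06,0,0,0.05,0,0,0],[0.06,0,0,0.05,0,0,0],[0.06,0,0,0.03,0,0,0],[0.06,0,0,0.02,0,0,0],[0.06,0,0,0.008,0,0,0]]'; python3 -m handwheel '[[0.06,0,0,0,0,0,0],[0.0,0,0,0,0,0,0],[0.0,0,0,0,0,0,0],[0.0,0,0,0,0,0,0],[0.0,0,0,0,0,0,0],[0.0,0,0,0,0,0,0]]' 20
```

```text
time: 3.1
position: [0.4727, 0.1256, 0.0331]
tool_rot: [3.141, 0.001, -0.004]
ft_force: [-0.5, 0.7, 0.8]
grip_width: 0.692
grip_force: 0.0
time: 3.85
position: [0.4739, 0.1261, 0.0346]
tool_rot: [-3.141, -0.001, -0.0]
ft_force: [-0.4, 1.6, 0.5]
grip_width: 0.208
grip_force: 0.5
```

```bash
python3 -m handwheel '[[0.0,0,0,0,0,0,0],[0.0,0,0,0,0,0,0],[0.0,0,0,0,0,0,0]]'; python3 -m handwheel '[[0.0,0.006,0,0,0,0,0],[0.0,0.008,0,0,0,0,0],[0.0,0.008,0,0,0,0,0],[0.0,0.008,0,0,0,0,0],[0.0,0.006,0,0,0,0,0],[0.0,0.004,0,0,0,0,0],[0.0,0.003,0,0,0,0,0]]'
```

```text
time: 4.22
position: [0.4739, 0.1262, 0.0345]
tool_rot: [-3.141, -0.002, 0.0]
ft_force: [-2.1, 1.0, -0.2]
grip_width: 0.173
grip_force: 20.0
time: 5.1
position: [0.5166, 0.1257, 0.0343]
tool_rot: [3.141, 0.001, -0.002]
ft_force: [-4.1, -0.3, 3.3]
grip_width: 0.177
grip_force: 20.0
```

```bash
python3 -m handwheel '[[0.0,0.002,0,0,0,0,0],[0.0,0.002,0,0,0,0,0]]';python3 -m handwheel '[[0.0,0.002,0,0,0,0,0],[0.0,0.001,0,0,0,0,0]]';python3 -m handwheel '[[0.0,0.001,0,0,0,0,0],[0.0,0.001,0,0,0,0,0]]'
```

```text
time: 5.35
position: [0.5209, 0.1258, 0.0345]
tool_rot: [3.141, 0.001, -0.0]
ft_force: [-5.2, -0.0, 2.9]
grip_width: 0.178
grip_force: 20.0
time: 5.6
position: [0.5231, 0.1259, 0.0344]
tool_rot: [3.141, 0.001, -0.003]
ft_force: [-7.6, 0.2, 3.9]
grip_width: 0.181
grip_force: 20.0
time: 5.85
position: [0.5232, 0.1261, 0.034]
tool_rot: [3.141, 0.002, -0.009]
ft_force: [-11.8, 0.3, 6.4]
grip_width: 0.173
grip_force: 20.0
```

```bash
python3 -m handwheel '[[0.0,0.0015,0,0,0,0,0],[0.0,0,0,0,0,0,0],[0.0,0,0,0,0,0,0]]';python3 -m handwheel '[[0.06,0,0,0,0,0,0],[0.06,0,0,0,0,0,0],[0.06,0,0,0,0,0,0],[0.06,0,0,0,0,0,0],[0.06,0,0,0,0,0,0]]';python3 -m handwheel '[[0.06,0,0,-0.02,0,0,0],[0.06,0,0,-0.04,0,0,0],[0.06,-0.02,0,-0.05,0,0,0],[0.06,-0.02,0,-0.05,0,0,0],[0.06,-0.02,0,-0.05,0,0,0],[0.06,-0.02,0,-0.05,0,0,0],[0.06,0,0,0,0,0,0]]'
python3 - <<'E'
from m import *
for n in("top","side"):
    im,d,W=pts(n); box=(W[...,0]>.4)&(W[...,0]<.8)&(abs(W[...,1]-.13)<.14)
    yel=mask(im,(22,150,80),(34,255,255))&box&(W[...,0]<.56); rep(n,"yel",W,yel,.02,.08)
    red=(mask(im,(0,150,60),(8,255,255))|mask(im,(172,150,60),(180,255,255)))&box
    P=rep(n,"red",W,red,.1,.4); rep(n,"redtop",W,red,P[:,2].max()-.006,.4)
    cv2.imwrite(f"pics/{n}1.png",im)
E
```

```text
time: 6.22
position: [0.5233, 0.1264, 0.0337]
tool_rot: [3.141, 0.002, -0.013]
ft_force: [-14.0, 1.3, 7.9]
grip_width: 0.177
grip_force: 20.0
time: 6.85
position: [0.5277, 0.1258, 0.0346]
tool_rot: [3.142, 0.001, 0.001]
ft_force: [-0.3, -0.2, 0.7]
grip_width: 0.641
grip_force: 0.0
time: 7.72
position: [0.4486, 0.1274, 0.3003]
tool_rot: [3.141, 0.004, 0.016]
ft_force: [-0.7, 0.2, -0.3]
grip_width: 0.691
grip_force: 0.0
top yel 27 px 204.2 231.8 mean [0.5228 0.1246 0.0645] rect 522.7 125.5 [12.9 10.6] 45.5 zmax 0.0694
top red 109 px 176.6 155.6 mean [0.6683 0.1673 0.2477] rect 672.2 169.2 [20.3 21.5] 88.5 zmax 0.2632
top redtop 49 px 174.5 152.9 mean [0.6708 0.1697 0.2599] rect 672.2 169.7 [19.3 19.7] 88.5 zmax 0.2632
side yel 6 px 240.5 270.0 mean [0.52   0.1336 0.052 ] rect 519.6 133.7 [7.5 2.8] 55.8 zmax 0.0646
side red 216 px 173.2 188.3 mean [0.6664 0.1753 0.2384] rect 670.2 173.0 [20.4 18.8] 80.6 zmax 0.2624
side redtop 38 px 171.6 179.6 mean [0.6687 0.1737 0.26  ] rect 670.8 172.2 [19.  17.3] 80.2 zmax 0.2624
```

View pics/side1.png

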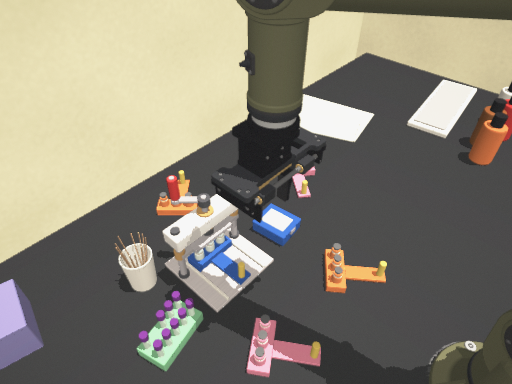

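The side view shows the carrier with its vials under the head, the post at (241,268), and the bystanders in place. The post is now at (0.523, 0.1255). I'll check how square the carrier sits to the press.

```bash
python3 - <<'E'
from m import *
im,d,W=pts("top"); f=np.load("top0.npz")
for l,im,W in(("now",im,W),("start",f["im"],f["W"])):
    box=(W[...,0]>.4)&(W[...,0]<.8)&(abs(W[...,1]-.13)<.14)
    blue=mask(im,(105,150,60),(125,255,255))&box&(abs(W[...,1]-.127)<.06)
    # tongue centreline & head ends & block front edge from pixel rows/cols
    x,y=[],[]
    for v in range(384):
        s=blue[v]&(W[v,:,2]<.031)&(W[v,:,2]>.019)
        p=W[v][s]
        if 15<len(p)<30: x.append(p[:,0].mean()); y.append((p[:,1].max()+p[:,1].min())/2)
    a=np.polyfit(x,y,1); print(l,"tongue deg",np.degrees(a[0]).round(2),"y ends",np.polyval(a,[min(x),max(x)]).round(4),np.round([min(x),max(x)],3))
    for nm,m,z0,z1 in(("block top",blue,.032,.042),("head top",box&mask(im,(0,0,120),(180,50,255)),.158,.172)):
        s=m&(W[...,2]>z0)&(W[...,2]<z1); P=W[s]
        e=[]
        for yy in np.arange(P[:,1].min()+.008,P[:,1].max()-.008,.004):
            q=P[abs(P[:,1]-yy)<.003,0]
            if len(q)>2:e.append((yy,q.min()))
        e=np.array(e); r=np.polyfit(e[:,0],e[:,1],1); print(l,nm,"front edge deg",np.degrees(-r[0]).round(2),"x",e[:,1].mean().round(4),"y",P[:,1].min().round(4),P[:,1].max().round(4))
E
```

```text
Traceback (most recent call last):
TypeError: expected non-empty vector for x
```

```bash
python3 - <<'E'
from m import *
im,d,W=pts("top"); f=np.load("top0.npz")
for l,im,W in(("now",im,W),("start",f["im"],f["W"])):
    box=(W[...,0]>.4)&(W[...,0]<.8)&(abs(W[...,1]-.13)<.14)
    blue=mask(im,(105,150,60),(125,255,255))&box&(abs(W[...,1]-.127)<.06)
    x,y=[],[]
    for v in range(384):
        p=W[v][blue[v]&(W[v,:,2]<.034)&(W[v,:,2]>.015)]
        if 8<len(p)<32: x.append(p[:,0].mean()); y.append((p[:,1].max()+p[:,1].min())/2)
    if len(x)>3:
        a=np.polyfit(x,y,1); print(l,"tongue deg",np.degrees(a[0]).round(2),"y ends",np.polyval(a,[min(x),max(x)]).round(4),np.round([min(x),max(x)],3))
    else: print(l,blue.sum(),x)
    for nm,m,z0,z1 in(("block top",blue,.032,.044),("head top",box&mask(im,(0,0,120),(180,50,255)),.158,.172)):
        P=W[m&(W[...,2]>z0)&(W[...,2]<z1)]; print(l,nm,len(P))
        if len(P)<30: continue
        e=[]
        for yy in np.arange(P[:,1].min()+.008,P[:,1].max()-.008,.004):
            q=P[abs(P[:,1]-yy)<.003,0]
            if len(q)>2:e.append((yy,q.min()))
        e=np.array(e); r=np.polyfit(e[:,0],e[:,1],1); print("  front edge deg",np.degrees(-r[0]).round(2),"x",np.median(e[:,1]).round(4),"y",P[:,1].min().round(4),P[:,1].max().round(4))
cv2.imwrite("pics/top2.png",cv2.resize(f["im"]*0+im if 0 else ctrl.get_image("top")[0][140:280,130:290],(686,600),interpolation=cv2.INTER_CUBIC))
E
```

```text
now tongue deg 2.05 y ends [0.1251 0.1275] [0.54  0.606]
now block top 105
  front edge deg 2.4 x 0.6067 y 0.0747 0.1774
now head top 1478
  front edge deg -0.21 x 0.6037 y 0.0302 0.229
start tongue deg -1.02 y ends [0.1298 0.1281] [0.462 0.555]
start block top 367
  front edge deg -0.06 x 0.5586 y 0.0743 0.1798
start head top 1488
  front edge deg -0.04 x 0.6038 y 0.0303 0.2291
```

View pics/top2.png

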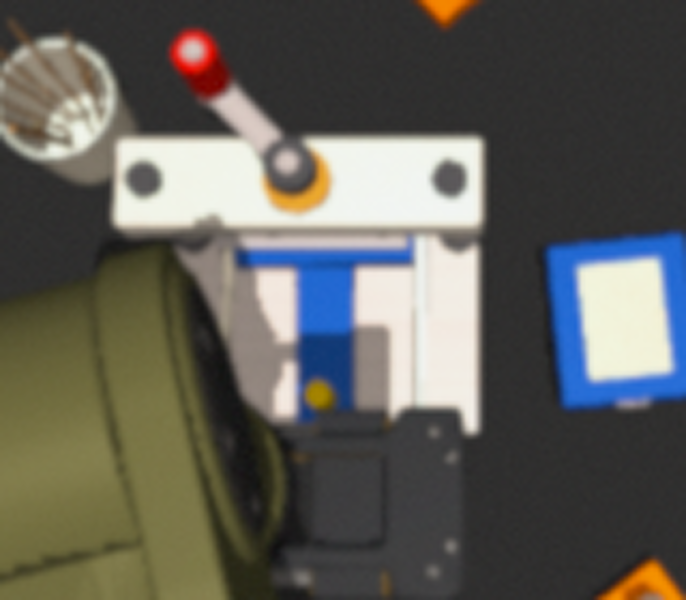

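Block face and depth fit home: front edge at x 0.6067, so the centre is at 0.6287. But my grasp was 3 to 4 mm off in y, so the carrier sits skewed by 1 to 2° (post at y 0.1255, axis at 0.1297). I'll regrip the post centred on the axis and press it home again to square it.

```bash
python3 -m handwheel '[[0.06,0.02,-0.002,0.05,0,0,0],[0.06,0.02,0,0.05,0,0,0],[0.06,0.02,0,0.05,0,0,0],[0.06,0.014,0,0.05,0,0,0],[0.06,0,0,0.04,0,0,0],[0.06,0,0,0.02,0,0,0],[0.06,0,0,0.005,0,0,0],[0.06,0,0,0,0,0,0]]'
```

```text
time: 8.98
position: [0.5221, 0.1282, 0.0304]
tool_rot: [-3.141, -0.001, -0.002]
ft_force: [-0.0, 0.3, 1.3]
grip_width: 0.69
grip_force: 0.0
```

```bash
python3 -m handwheel '[[0.0,0,-0.002,-0.003,0,0,0],[0.0,0,0,0,0,0,0],[0.0,0,0,0,0,0,0],[0.0,0,0,0,0,0,0],[0.0,0,0,0,0,0,0],[0.0,0,0,0,0,0,0],[0.0,0,0,0,0,0,0],[0.0,0,0,0,0,0,0]]' 15;python3 -m handwheel '[[0.0,0.001,0,0,0,0,0],[0.0,0.001,0,0,0,0,0],[0.0,0.001,0,0,0,0,0],[0.0,0.001,0,0,0,0,0],[0.0,0,0,0,0,0,0]]'
```

```text
time: 9.98
position: [0.5212, 0.1296, 0.0324]
tool_rot: [3.141, 0.001, -0.001]
ft_force: [-0.9, -1.1, 0.6]
grip_width: 0.179
grip_force: 15.0
time: 10.6
position: [0.5214, 0.1298, 0.0315]
tool_rot: [3.14, 0.002, -0.013]
ft_force: [-11.4, -2.7, 6.9]
grip_width: 0.178
grip_force: 15.0
```

```bash
python3 -m handwheel '[[0.0,0.001,0,0,0,0,0],[0.0,0,0,0,0,0,0],[0.06,0,0,0,0,0,0],[0.06,0,0,0,0,0,0],[0.06,0,0,0,0,0,0],[0.06,0,0,0,0,0,0]]';python3 -m handwheel '[[0.06,0,0,-0.02,0,0,0],[0.06,0,0,-0.04,0,0,0],[0.06,-0.02,0,-0.05,0,0,0],[0.06,-0.04,0,-0.05,0,0,0],[0.06,-0.04,0,-0.05,0,0,0],[0.06,-0.03,0,-0.05,0,0,0],[0.06,0,0,0,0,0,0]]'
python3 - <<'E'
from m import *
im,d,W=pts("top")
box=(W[...,0]>.4)&(W[...,0]<.8)&(abs(W[...,1]-.13)<.06)
yel=mask(im,(22,150,80),(34,255,255))&box&(W[...,0]<.56); rep("top","yel",W,yel,.02,.08)
blue=mask(im,(105,150,60),(125,255,255))&box
x,y=[],[]
for v in range(384):
    p=W[v][blue[v]&(W[v,:,2]<.034)&(W[v,:,2]>.015)]
    if 15<len(p)<32: x.append(p[:,0].mean()); y.append((p[:,1].max()+p[:,1].min())/2)
if len(x)>3: a=np.polyfit(x,y,1); print(np.degrees(a[0]),np.polyval(a,[min(x),max(x)]),min(x),max(x))
# front face edge of block, pixel rows per column
P=W[blue&(W[...,2]>.032)&(W[...,2]<.044)]
for yy in np.arange(.08,.18,.012):
    q=P[abs(P[:,1]-yy)<.006,0]; print(yy.round(3),len(q),q.min().round(4) if len(q) else None, end=" | ")
cv2.imwrite("pics/top3.png",cv2.resize(im[160:260,150:270],(720,600),interpolation=cv2.INTER_CUBIC))
E
```

```text
time: 11.35
position: [0.5268, 0.1299, 0.0327]
tool_rot: [-3.141, -0.001, -0.001]
ft_force: [-0.8, -0.1, -0.8]
grip_width: 0.543
grip_force: 0.0
time: 12.22
position: [0.399, 0.1314, 0.2958]
tool_rot: [3.14, 0.004, 0.017]
ft_force: [0.1, 0.3, -0.9]
grip_width: 0.69
grip_force: 0.0
top yel 29 px 202.7 231.6 mean [0.5235 0.1284 0.0642] rect 524.5 129.4 [15.8 11.5] 37.4 zmax 0.0696
0.08 8 0.6089 | 0.092 8 0.6091 | 0.104 11 0.6065 | 0.116 12 0.6061 | 0.128 14 0.6063 | 0.14 13 0.6066 | 0.152 8 0.6089 | 0.164 10 0.609 | 0.176 7 0.6088 |
```

View pics/top3.png

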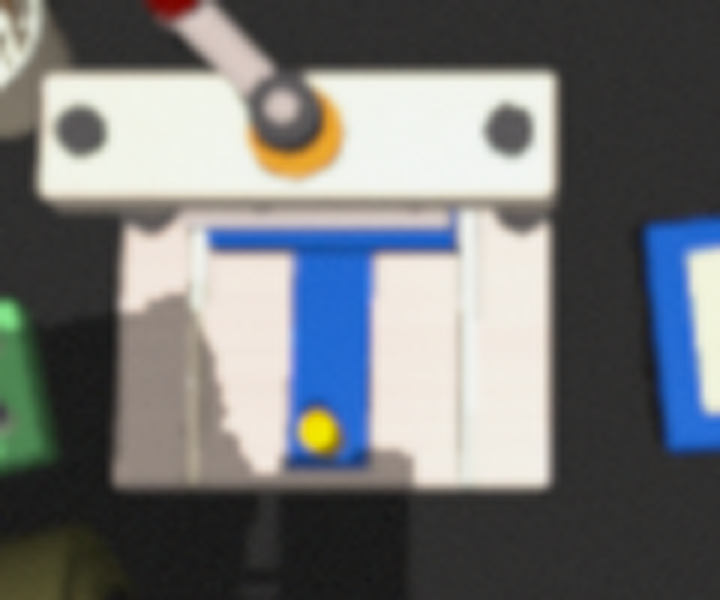

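The carrier is square: the front edge is at x 0.6089 on both sides, the post is at (0.524, 0.129), and the block shows as a straight bar at row 240 under the head. Now for the grip.

```bash
python3 -m handwheel '[[0.06,0.05,-0.01,-0.01,0,0,0],[0.06,0.05,-0.01,0,0,0,0],[0.06,0.05,-0.01,0,0,0,0],[0.06,0.05,-0.01,0,0,0,0],[0.06,0.05,0,0,0,0,0],[0.06,0.022,0,0,0,0,0],[0.06,0,0,0,0,0,0],[0.06,0,0,0,0,0,0]]'
python3 - <<'E'
import numpy as np
th=np.radians(43.3-10*np.arange(0,80)); r=.06
A=np.round(np.c_[r*np.cos(th),-r*np.sin(th),.01*np.arange(80)*10/360],4); D=np.diff(A,axis=0)
for k in range(0,36,12): print(k, "["+",".join("[0,%.4f,%.4f,%.4f,0,0,0]"%tuple(x) for x in D[k:k+12])+"]")
E
```

```text
time: 13.28
position: [0.6693, 0.1706, 0.2995]
tool_rot: [-3.141, -0.003, 0.003]
ft_force: [-1.4, -0.5, 1.3]
grip_width: 0.695
grip_force: 0.0
0 [[0,0.0064,0.0082,0.0003,0,0,0],[0,0.0050,0.0092,0.0003,0,0,0],[0,0.0033,0.0099,0.0002,0,0,0],[0,0.0015,0.0103,0.0003,0,0,0],[0,-0.0003,0.0105,0.0003,0,0,0],[0,-0.0021,0.0102,0.0003,0,0,0],[0,-0.0039,0.0098,0.0002,0,0,0],[0,-0.0055,0.0089,0.0003,0,0,0],[0,-0.0070,0.0078,0.0003,0,0,0],[0,-0.0082,0.0064,0.0003,0,0,0],[0,-0.0092,0.0050,0.0003,0,0,0],[0,-0.0099,0.0033,0.0002,0,0,0]]
12 [[0,-0.0103,0.0015,0.0003,0,0,0],[0,-0.0105,-0.0003,0.0003,0,0,0],[0,-0.0102,-0.0021,0.0003,0,0,0],[0,-0.0098,-0.0039,0.0002,0,0,0],[0,-0.0089,-0.0055,0.0003,0,0,0],[0,-0.0078,-0.0070,0.0003,0,0,0],[0,-0.0064,-0.0082,0.0003,0,0,0],[0,-0.0050,-0.0092,0.0003,0,0,0],[0,-0.0033,-0.0099,0.0002,0,0,0],[0,-0.0015,-0.0103,0.0003,0,0,0],[0,0.0003,-0.0105,0.0003,0,0,0],[0,0.0021,-0.0102,0.0003,0,0,0]]
24 [[0,0.0039,-0.0098,0.0002,0,0,0],[0,0.0055,-0.0089,0.0003,0,0,0],[0,0.0070,-0.0078,0.0003,0,0,0],[0,0.0082,-0.0064,0.0003,0,0,0],[0,0.0092,-0.0050,0.0003,0,0,0],[0,0.0099,-0.0033,0.0002,0,0,0],[0,0.0103,-0.0015,0.0003,0,0,0],[0,0.0105,0.0003,0.0003,0,0,0],[0,0.0102,0.0021,0.0003,0,0,0],[0,0.0098,0.0039,0.0002,0,0,0],[0,0.0089,0.0055,0.0003,0,0,0],[0,0.0078,0.0070,0.0003,0,0,0]]
```

```bash
python3 -m handwheel '[[0.06,0.002,0,0.03,0,0,0],[0.06,0,0,0.03,0,0,0],[0.06,0,0,0.0175,0,0,0],[0.06,0,0,0,0,0,0]]' 25; python3 -m handwheel '[[0,0,0,0,0,0,0],[0,0,0,0,0,0,0],[0,0,0,0,0,0,0],[0,0,0,0,0,0,0],[0,0,0,0,0,0,0],[0,0,0,0,0,0,0],[0,0,0,0,0,0,0],[0,0,0,0,0,0,0]]' 25
```

```text
time: 13.78
position: [0.6712, 0.1696, 0.2219]
tool_rot: [3.14, 0.002, -0.003]
ft_force: [0.0, 0.4, 0.2]
grip_width: 0.687
grip_force: 0.0
time: 14.78
position: [0.6723, 0.1699, 0.2228]
tool_rot: [3.141, 0.001, 0.0]
ft_force: [-0.4, -1.4, 1.0]
grip_width: 0.246
grip_force: 25.0
```

```bash
python3 -m handwheel '[[0,0.0064,0.0082,0.0003,0,0,0],[0,0.0050,0.0092,0.0003,0,0,0],[0,0.0033,0.0099,0.0002,0,0,0],[0,0.0015,0.0103,0.0003,0,0,0],[0,-0.0003,0.0105,0.0003,0,0,0],[0,-0.0021,0.0102,0.0003,0,0,0]]'
```

```text
time: 15.52
position: [0.6861, 0.1113, 0.221]
tool_rot: [-3.141, -0.001, -0.001]
ft_force: [-2.1, 1.8, 3.5]
grip_width: 0.248
grip_force: 25.0
```

```bash
python3 -m handwheel '[[0,-0.0039,0.0098,0.0002,0,0,0],[0,-0.0055,0.0089,0.0003,0,0,0],[0,-0.0070,0.0078,0.0003,0,0,0],[0,-0.0082,0.0064,0.0003,0,0,0],[0,-0.0092,0.0050,0.0003,0,0,0],[0,-0.0099,0.0033,0.0002,0,0,0]]'; python3 -m handwheel '[[0,-0.0103,0.0015,0.0003,0,0,0],[0,-0.0105,-0.0003,0.0003,0,0,0],[0,-0.0102,-0.0021,0.0003,0,0,0],[0,-0.0098,-0.0039,0.0002,0,0,0],[0,-0.0089,-0.0055,0.0003,0,0,0],[0,-0.0078,-0.0070,0.0003,0,0,0]]'
```

```text
time: 16.27
position: [0.642, 0.0702, 0.2194]
tool_rot: [3.141, 0.001, 0.001]
ft_force: [-0.2, 1.4, 2.8]
grip_width: 0.248
grip_force: 25.0
time: 17.02
position: [0.5845, 0.0879, 0.2177]
tool_rot: [3.141, 0.001, 0.0]
ft_force: [1.3, 0.6, 2.2]
grip_width: 0.245
grip_force: 25.0
```

```bash
python3 -m handwheel '[[0,-0.0064,-0.0082,0.0003,0,0,0],[0,-0.0050,-0.0092,0.0003,0,0,0],[0,-0.0033,-0.0099,0.0002,0,0,0],[0,-0.0015,-0.0103,0.0003,0,0,0],[0,0.0003,-0.0105,0.0003,0,0,0],[0,0.0021,-0.0102,0.0003,0,0,0]]'; python3 -m handwheel '[[0,0.0039,-0.0098,0.0002,0,0,0],[0,0.0055,-0.0089,0.0003,0,0,0],[0,0.0070,-0.0078,0.0003,0,0,0],[0,0.0082,-0.0064,0.0003,0,0,0],[0,0.0092,-0.0050,0.0003,0,0,0],[0,0.0099,-0.0033,0.0002,0,0,0],[0,0.0103,-0.0015,0.0003,0,0,0],[0,0.0105,0.0003,0.0003,0,0,0],[0,0.0102,0.0021,0.0003,0,0,0],[0,0.0098,0.0039,0.0002,0,0,0],[0,0.0089,0.0055,0.0003,0,0,0],[0,0.0078,0.0070,0.0003,0,0,0]]'
```

```text
time: 17.77
position: [0.5713, 0.1468, 0.216]
tool_rot: [3.142, 0.002, 0.0]
ft_force: [0.1, -0.8, 3.2]
grip_width: 0.246
grip_force: 25.0
time: 19.27
position: [0.6726, 0.1698, 0.2126]
tool_rot: [3.142, 0.001, -0.001]
ft_force: [-2.1, -1.5, 5.3]
grip_width: 0.245
grip_force: 25.0
```

```bash
python3 -m handwheel '[[0,0.0064,0.0082,0.0002,0,0,0],[0,0.0050,0.0092,0.0002,0,0,0],[0,0.0033,0.0099,0.0002,0,0,0],[0,0.0015,0.0103,0.0003,0,0,0],[0,-0.0003,0.0105,0.0003,0,0,0],[0,-0.0021,0.0102,0.0003,0,0,0]]'; python3 -m handwheel '[[0,-0.0039,0.0098,0.0002,0,0,0],[0,-0.0055,0.0089,0.0003,0,0,0],[0,-0.0070,0.0078,0.0003,0,0,0],[0,-0.0082,0.0064,0.0003,0,0,0],[0,-0.0092,0.0050,0.0003,0,0,0],[0,-0.0099,0.0033,0.0002,0,0,0]]'; python3 -m handwheel '[[0,-0.0103,0.0015,0.0003,0,0,0],[0,-0.0105,-0.0003,0.0003,0,0,0],[0,-0.0102,-0.0021,0.0003,0,0,0]]'
```

```text
time: 20.02
position: [0.6861, 0.1112, 0.211]
tool_rot: [-3.141, -0.001, -0.0]
ft_force: [-1.2, 0.7, 4.1]
grip_width: 0.244
grip_force: 25.0
time: 20.78
position: [0.642, 0.0702, 0.2094]
tool_rot: [3.142, 0.001, 0.001]
ft_force: [0.0, 1.9, 1.8]
grip_width: 0.246
grip_force: 25.0
time: 21.15
position: [0.6108, 0.0713, 0.2086]
tool_rot: [3.141, 0.001, 0.0]
ft_force: [2.8, 0.5, 0.6]
grip_width: 0.248
grip_force: 25.0
```

```bash
python3 -m handwheel '[[0,-0.0098,-0.0039,0.0002,0,0,0],[0,-0.0089,-0.0055,0.0003,0,0,0],[0,-0.0078,-0.0070,0.0003,0,0,0]]'
cat > f.py <<'E'
from bench import ctrl
import numpy as np
s=ctrl.get_state(); p=np.array(s["position"]); F=np.array(s["ft_force"]); c=np.array([.6290,.1288])
r=p[:2]-c; th=np.arctan2(r[1],r[0]); print("ang",np.degrees(th).round(1),"r",np.hypot(*r).round(4),"Ftan",(-F[:2]@[np.sin(th),-np.cos(th)]).round(2),"Frad",(F[:2]@r/np.hypot(*r)).round(2),"t",round(s["time"],2))
E
python3 f.py; python3 - <<'E'
import numpy as np
n=np.arange(0,56); th=np.radians(43.3-540-4*n); r=.06
A=np.round(np.c_[r*np.cos(th),-r*np.sin(th)],4); D=np.diff(A,axis=0)
for k in range(0,54,3): print(540+4*k, ",".join("[0,%.4f,%.4f,0.0001,0,0,0]"%tuple(x) for x in D[k:k+3]))
E
```

```text
time: 21.52
position: [0.5845, 0.088, 0.2077]
tool_rot: [3.141, 0.001, 0.0]
ft_force: [3.2, 1.0, -0.7]
grip_width: 0.241
grip_force: 25.0
ang -137.5 r 0.0604 Ftan 1.47 Frad -3.04 t 21.52
540 [0,-0.0027,-0.0031,0.0001,0,0,0],[0,-0.0026,-0.0033,0.0001,0,0,0],[0,-0.0023,-0.0035,0.0001,0,0,0]
552 [0,-0.0020,-0.0037,0.0001,0,0,0],[0,-0.0018,-0.0038,0.0001,0,0,0],[0,-0.0015,-0.0039,0.0001,0,0,0]
564 [0,-0.0013,-0.0040,0.0001,0,0,0],[0,-0.0009,-0.0040,0.0001,0,0,0],[0,-0.0007,-0.0042,0.0001,0,0,0]
576 [0,-0.0004,-0.0041,0.0001,0,0,0],[0,-0.0001,-0.0042,0.0001,0,0,0],[0,0.0002,-0.0042,0.0001,0,0,0]
588 [0,0.0005,-0.0042,0.0001,0,0,0],[0,0.0008,-0.0041,0.0001,0,0,0],[0,0.0010,-0.0040,0.0001,0,0,0]
600 [0,0.0014,-0.0040,0.0001,0,0,0],[0,0.0016,-0.0039,0.0001,0,0,0],[0,0.0019,-0.0037,0.0001,0,0,0]
612 [0,0.0021,-0.0036,0.0001,0,0,0],[0,0.0024,-0.0035,0.0001,0,0,0],[0,0.0026,-0.0032,0.0001,0,0,0]
624 [0,0.0029,-0.0031,0.0001,0,0,0],[0,0.0030,-0.0029,0.0001,0,0,0],[0,0.0032,-0.0026,0.0001,0,0,0]
636 [0,0.0035,-0.0024,0.0001,0,0,0],[0,0.0035,-0.0022,0.0001,0,0,0],[0,0.0038,-0.0019,0.0001,0,0,0]
64
[... 176 characters left out ...]
-0.0003,0.0001,0,0,0]
672 [0,0.0042,0.0001,0.0001,0,0,0],[0,0.0042,0.0003,0.0001,0,0,0],[0,0.0041,0.0006,0.0001,0,0,0]
684 [0,0.0041,0.0010,0.0001,0,0,0],[0,0.0040,0.0012,0.0001,0,0,0],[0,0.0040,0.0014,0.0001,0,0,0]
696 [0,0.0038,0.0018,0.0001,0,0,0],[0,0.0036,0.0020,0.0001,0,0,0],[0,0.0036,0.0023,0.0001,0,0,0]
708 [0,0.0033,0.0025,0.0001,0,0,0],[0,0.0032,0.0027,0.0001,0,0,0],[0,0.0030,0.0030,0.0001,0,0,0]
720 [0,0.0027,0.0031,0.0001,0,0,0],[0,0.0026,0.0033,0.0001,0,0,0],[0,0.0023,0.0035,0.0001,0,0,0]
732 [0,0.0020,0.0037,0.0001,0,0,0],[0,0.0018,0.0038,0.0001,0,0,0],[0,0.0015,0.0039,0.0001,0,0,0]
744 [0,0.0013,0.0040,0.0001,0,0,0],[0,0.0009,0.0040,0.0001,0,0,0],[0,0.0007,0.0042,0.0001,0,0,0]
```

```bash
python3 -m handwheel '[[0,-0.0027,-0.0031,0.0001,0,0,0],[0,-0.0026,-0.0033,0.0001,0,0,0],[0,-0.0023,-0.0035,0.0001,0,0,0]]' >/dev/null; python3 f.py;  python3 -m handwheel '[[0,-0.0020,-0.0037,0.0001,0,0,0],[0,-0.0018,-0.0038,0.0001,0,0,0],[0,-0.0015,-0.0039,0.0001,0,0,0]]' >/dev/null; python3 f.py; python3 -m handwheel '[[0,-0.0013,-0.0040,0.0001,0,0,0],[0,-0.0009,-0.0040,0.0001,0,0,0],[0,-0.0007,-0.0042,0.0001,0,0,0]]'; python3 f.py
```

```text
ang -148.7 r 0.0604 Ftan 2.04 Frad -1.22 t 21.9
ang -161.0 r 0.0604 Ftan 1.89 Frad -0.49 t 22.27
time: 22.65
position: [0.569, 0.1213, 0.2068]
tool_rot: [3.141, 0.001, -0.0]
ft_force: [2.1, -2.0, -1.1]
grip_width: 0.243
grip_force: 25.0
ang -172.9 r 0.0605 Ftan 2.23 Frad -1.79 t 22.65
```

```bash
python3 -m handwheel '[[0,-0.0004,-0.0041,0.0001,0,0,0],[0,-0.0001,-0.0042,0.0001,0,0,0]]' >/dev/null; python3 f.py
```

```text
ang 179.2 r 0.0605 Ftan 1.24 Frad -1.51 t 22.9
```

```bash
python3 -m handwheel '[[0,0.0002,-0.0042,0.0001,0,0,0]]' >/dev/null; python3 f.py
```

```text
ang 175.3 r 0.0604 Ftan 1.74 Frad -1.6 t 23.02
```

```bash
python3 -m handwheel '[[0,0.0005,-0.0042,0.0001,0,0,0],[0,0.0008,-0.0041,0.0001,0,0,0],[0,0.0010,-0.0040,0.0001,0,0,0]]' >/dev/null; python3 f.py
```

```text
ang 163.4 r 0.0604 Ftan 1.33 Frad -1.69 t 23.4
```

```bash
python3 -m handwheel '[[0,0.0014,-0.0040,0.0001,0,0,0],[0,0.0016,-0.0039,0.0001,0,0,0],[0,0.0019,-0.0037,0.0001,0,0,0]]' >/dev/null; python3 f.py
```

```text
ang 151.4 r 0.0604 Ftan 1.71 Frad -2.27 t 23.77
```

```bash
python3 -m handwheel '[[0,0.0021,-0.0036,0.0001,0,0,0],[0,0.0024,-0.0035,0.0001,0,0,0],[0,0.0026,-0.0032,0.0001,0,0,0]]' >/dev/null; python3 f.py
```

```text
ang 139.5 r 0.0603 Ftan 2.86 Frad -2.43 t 24.15
```

```bash
python3 -m handwheel '[[0,0.0029,-0.0031,0.0001,0,0,0]]' >/dev/null; python3 f.py
```

```text
ang 135.5 r 0.0603 Ftan 0.8 Frad -2.63 t 24.27
```

```bash
python3 -m handwheel '[[0,0.0030,-0.0029,0.0001,0,0,0],[0,0.0032,-0.0026,0.0001,0,0,0]]' >/dev/null; python3 f.py
```

```text
ang 127.6 r 0.0603 Ftan 2.71 Frad -2.34 t 24.52
```

```bash
python3 -m handwheel '[[0,0.0035,-0.0024,0.0001,0,0,0]]' >/dev/null; python3 f.py;  python3 -m handwheel '[[0,0.0035,-0.0022,0.0001,0,0,0]]' >/dev/null; python3 f.py
```

```text
ang 123.6 r 0.0602 Ftan 2.23 Frad -3.06 t 24.65
ang 119.6 r 0.0602 Ftan 1.95 Frad -2.67 t 24.77
```

```bash
python3 -m handwheel '[[0,0.0038,-0.0019,0.0001,0,0,0]]' >/dev/null; python3 f.py;  python3 -m handwheel '[[0,0.0038,-0.0017,0.0001,0,0,0]]' >/dev/null; python3 f.py
```

```text
ang 115.6 r 0.0601 Ftan 1.36 Frad -2.5 t 24.9
ang 111.6 r 0.0602 Ftan 2.02 Frad -3.42 t 25.02
```

```bash
python3 -m handwheel '[[0,0.0040,-0.0014,0.0001,0,0,0]]' >/dev/null; python3 f.py;  python3 -m handwheel '[[0,0.0040,-0.0011,0.0001,0,0,0]]' >/dev/null; python3 f.py
```

```text
ang 107.6 r 0.0601 Ftan 1.95 Frad -4.75 t 25.15
ang 103.6 r 0.0601 Ftan 1.31 Frad -3.12 t 25.27
```

```bash
python3 -m handwheel '[[0,0.0041,-0.0008,0.0001,0,0,0]]' >/dev/null; python3 f.py;  python3 -m handwheel '[[0,0.0042,-0.0005,0.0001,0,0,0]]' >/dev/null; python3 f.py
```

```text
ang 99.7 r 0.0601 Ftan 1.49 Frad -2.78 t 25.4
ang 95.6 r 0.06 Ftan 1.27 Frad -3.97 t 25.52
```

```bash
python3 -m handwheel '[[0,0.0041,-0.0001,0.0001,0,0,0]]' >/dev/null; python3 f.py;  python3 -m handwheel '[[0,0.0042,0.0003,0.0001,0,0,0]]' >/dev/null; python3 f.py
```

```text
ang 91.8 r 0.06 Ftan 2.16 Frad -3.36 t 25.65
ang 87.8 r 0.06 Ftan 1.79 Frad -3.0 t 25.77
```

```bash
python3 -m handwheel '[[0,0.0042,0.0004,0.0001,0,0,0]]' >/dev/null; python3 f.py;  python3 -m handwheel '[[0,0.0041,0.0008,0.0001,0,0,0]]' >/dev/null; python3 f.py
```

```text
ang 83.8 r 0.0599 Ftan 1.3 Frad -1.57 t 25.9
ang 79.8 r 0.0599 Ftan 1.23 Frad -1.59 t 26.02
```

```bash
python3 -m handwheel '[[0,0.0041,0.0010,0.0001,0,0,0]]' >/dev/null; python3 f.py;  python3 -m handwheel '[[0,0.0040,0.0012,0.0001,0,0,0]]' >/dev/null; python3 f.py
```

```text
ang 75.7 r 0.0598 Ftan 2.01 Frad -1.75 t 26.15
ang 71.8 r 0.0598 Ftan 2.87 Frad -1.1 t 26.27
```

```bash
python3 -m handwheel '[[0,0.0040,0.0014,0.0001,0,0,0]]'; python3 f.py
```

```text
time: 26.4
position: [0.6513, 0.1843, 0.2037]
tool_rot: [-3.141, -0.003, 0.003]
ft_force: [-3.8, -0.9, -8.8]
grip_width: 0.244
grip_force: 25.0
ang 68.1 r 0.0598 Ftan 3.19 Frad -2.26 t 26.4
```

```bash
python3 -m handwheel '[[0,0.0029,0.0012,0.0004,0,0,0]]'; python3 f.py
```

```text
time: 26.52
position: [0.654, 0.1831, 0.2035]
tool_rot: [-3.141, -0.003, 0.003]
ft_force: [-6.8, 0.4, -7.1]
grip_width: 0.243
grip_force: 25.0
ang 65.3 r 0.0598 Ftan 6.28 Frad -2.51 t 26.52
```

```bash
python3 -m handwheel '[[0,0,0,0.0002,0,0,0]]' >/dev/null; python3 f.py; python3 -m handwheel '[[0,0,0,0,0,0,0]]'>/dev/null; python3 f.py
```

```text
ang 64.9 r 0.0598 Ftan 4.72 Frad -2.1 t 26.65
ang 64.9 r 0.0598 Ftan 4.54 Frad -1.76 t 26.77
```

```bash
python3 -m handwheel '[[0,0.0019,0.0009,0,0,0,0]]' >/dev/null; python3 f.py; python3 -m handwheel '[[0,0,0,0,0,0,0]]'>/dev/null; python3 f.py; python3 -m handwheel '[[0,0,0,0,0,0,0]]'>/dev/null; python3 f.py
```

```text
ang 63.4 r 0.0598 Ftan 5.2 Frad -1.62 t 26.9
ang 63.1 r 0.0598 Ftan 4.78 Frad -2.61 t 27.02
ang 63.2 r 0.0598 Ftan 4.4 Frad -2.3 t 27.15
```

```bash
python3 -m handwheel '[[0,0.0023,0.0012,0.0001,0,0,0]]' >/dev/null; python3 f.py; python3 -m handwheel '[[0,0,0,0,0,0,0]]'>/dev/null; python3 f.py; python3 -m handwheel '[[0,0,0,0,0,0,0]]'>/dev/null; python3 f.py; python3 -m handwheel '[[0,0,0,0,0,0,0]]'>/dev/null; python3 f.py
```

```text
ang 61.4 r 0.0598 Ftan 6.51 Frad -2.59 t 27.27
ang 61.0 r 0.0598 Ftan 5.49 Frad -2.81 t 27.4
ang 61.0 r 0.0598 Ftan 6.49 Frad -2.23 t 27.52
ang 61.0 r 0.0598 Ftan 5.01 Frad -2.43 t 27.65
```

Firm, about 5.7 N held. I'll hold it for over half a second, then let go and lift clear.

```bash
python3 -m handwheel '[[0,0,0,0,0,0,0],[0,0,0,0,0,0,0]]'>/dev/null; python3 f.py; python3 -m handwheel '[[0,0,0,0,0,0,0],[0,0,0,0,0,0,0]]' >/dev/null; python3 f.py; python3 -m handwheel '[[0.06,0,0,0,0,0,0],[0.06,0,0,0,0,0,0],[0.06,0,0,0,0,0,0],[0.06,0,0,0,0,0,0],[0.06,0,0,0,0,0,0],[0.06,0,0,0,0,0,0]]'
```

```text
ang 61.0 r 0.0598 Ftan 5.48 Frad -2.88 t 27.9
ang 61.0 r 0.0598 Ftan 6.53 Frad -3.02 t 28.15
time: 28.9
position: [0.659, 0.1802, 0.2033]
tool_rot: [3.141, 0.001, 0.0]
ft_force: [0.1, -1.0, -0.9]
grip_width: 0.685
grip_force: 0.0
```

```bash
python3 -m handwheel '[[0.08,0,0,0,0,0,0],[0.08,0,0,0,0,0,0],[0.08,0,0,-0.02,0,0,0],[0.08,0,0,-0.05,0,0,0],[0.08,0,0,-0.05,0,0,0],[0.08,-0.05,0,-0.02,0,0,0],[0.08,-0.06,0,0,0,0,0],[0.08,-0.06,0.03,0,0,0,0],[0.08,-0.04,0.06,0,0,0,0],[0.08,0,0.06,0,0,0,0],[0.08,0,0.06,0,0,0,0],[0.08,0,0.06,0,0,0,0]]'; python3 -m handwheel '[[0.08,0,0.06,0,0,0,0],[0.08,0,0.03,0,0,0,0],[0.08,0,0,0,0,0,0]]'
python3 - <<'E'
from m import *
for n in("top","side"):
    im,d,W=pts(n); box=(W[...,0]>.4)&(W[...,0]<.8)&(abs(W[...,1]-.13)<.1)
    rep(n,"yel",W,mask(im,(22,150,80),(34,255,255))&box&(W[...,0]<.56),.02,.08)
    red=(mask(im,(0,150,60),(8,255,255))|mask(im,(172,150,60),(180,255,255)))&box
    P=rep(n,"red",W,red,.1,.4); rep(n,"redtop",W,red,P[:,2].max()-.006,.4)
    cv2.imwrite(f"pics/{n}9.png",cv2.resize(im[120:330,100:380],(800,600),interpolation=cv2.INTER_CUBIC))
E
```

```text
time: 30.4
position: [0.4584, -0.0811, 0.3454]
tool_rot: [3.139, 0.003, 0.005]
ft_force: [1.6, 0.2, -0.8]
grip_width: 0.922
grip_force: 0.0
time: 30.78
position: [0.4583, -0.1723, 0.3442]
tool_rot: [3.141, -0.005, 0.001]
ft_force: [-0.1, 0.5, -0.1]
grip_width: 0.919
grip_force: 0.0
top yel 28 px 202.8 231.6 mean [0.5234 0.1281 0.0648] rect 524.4 128.4 [14.8 12.3] 45.8 zmax 0.0714
top red 92 px 170.6 168.2 mean [0.6446 0.1822 0.2318] rect 647.7 185.1 [20.3 21. ] 68.6 zmax 0.245
top redtop 49 px 168.5 166.4 mean [0.6462 0.1851 0.2414] rect 648.4 185.2 [20.2 19.9] 4.0 zmax 0.245
side yel 8 px 240.2 273.4 mean [0.5196 0.1352 0.0411] rect 519.4 136.0 [9.4 3.9] 46.1 zmax 0.052
side red 220 px 175.9 204.5 mean [0.6419 0.1912 0.2195] rect 646.7 187.9 [20.8 20.8] 24.1 zmax 0.244
side redtop 39 px 174.3 195.9 mean [0.6445 0.1893 0.2409] rect 647.0 188.0 [19.7 19.3] 41.2 zmax 0.244
```

View pics/side9.png

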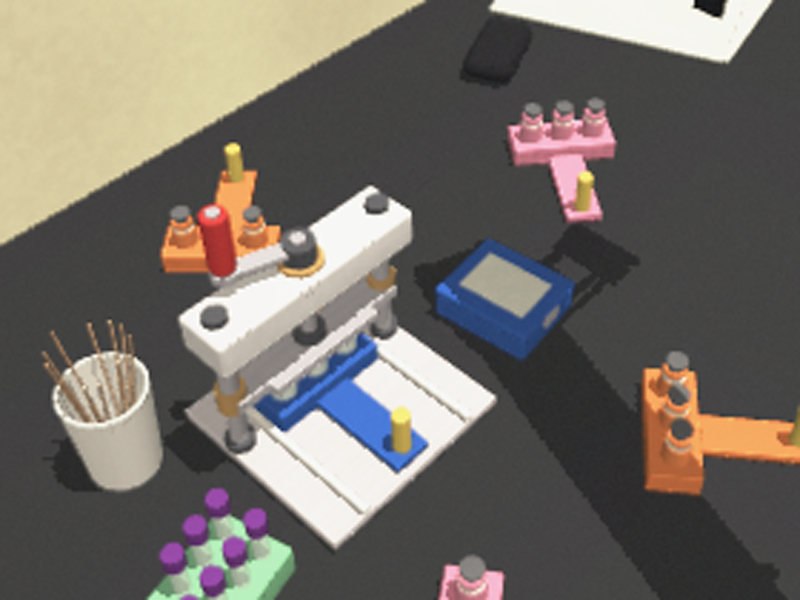

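View pics/top9.png

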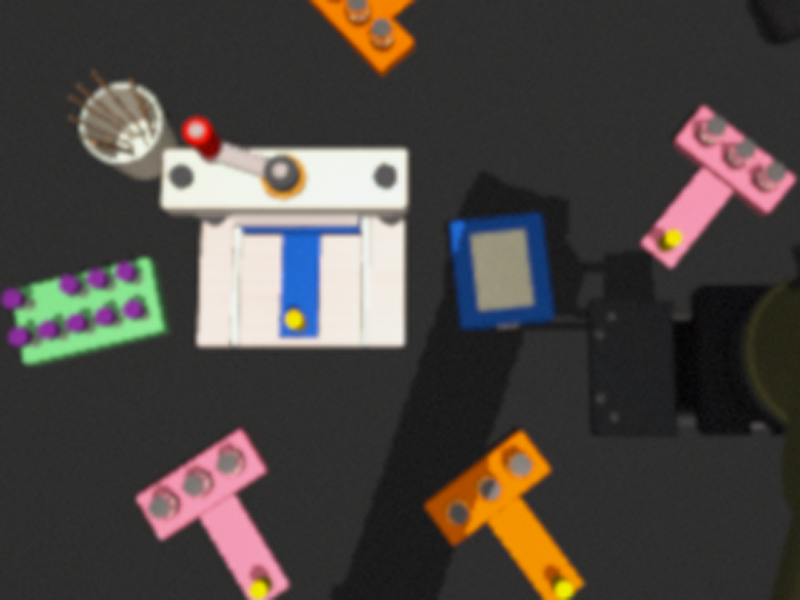

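The plate sits down on the vials (side view, about (320,350)), the carrier is home and nothing else has moved. The crank sprang back about 0.2 rad, and the arm is clear. I'm handing the job in.

```bash
python3 -c "
from bench import ctrl
print(ctrl.close_job())"
```

```text
the job is handed in; nothing more can be done
None
```

The job is handed in: the carrier is home and square against the back stop, the crank was wound about 1.95 turns to firm (5 to 6.5 N, held about 0.9 s) and let go, the plate is down on the vials and nothing else was disturbed; the stoppers are judged home from the crank force and final pictures, not measured one by one.

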